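Switch on the ear-nose-throat desk units in order

ROBOT

A 6-joint arm with a two-finger parallel gripper is mounted at the origin on the work surface. World frame = base frame: x ahead of the robot, y to its left, z up, the work surface at z = 0. Lengths are in m, angles in rad, forces in N, time in s.
With the tool pointing down it reaches from about 0.3 to 0.875 m from the base axis. Payload 6.4 kg.
Tool frame: the origin (TCP) lies between the finger pads; the fingertips stand ctrl.tip_extent ahead of it and the grasp point (between the pads) is the TCP (ctrl.tip_extent is the distance from the TCP to the fingertips, in m); z points along the fingers, y is the line along which they close (so a half turn about z gives the same grasp; the last joint's range is limited). The gripper opens to 85 mm and grips with 20 to 120 N. Pads are 22 mm wide; open, the fingers measure 114 mm over their backs; the gripper's body (76 mm by 85 mm) begins 54 mm behind the grasp point. The pads swing forward as they close: fully open they stand 13 mm farther back than shut.
Start: joints at [-0.206, 0.181, 1.607, -0, 1.354, -0.206], TCP at [0.575, 0, 0.25] pointing down, gripper open.
Joint ranges: [-2.99, 2.99], [-0.89, 2.07], [0.3, 2.58], [-1.14, 4.28], [0, 2.63], [-3.12, 3.12]. Speed limits (rad/s): [2.57, 2.57, 3.01, 3.14, 3.14, 3.14].

INTERFACE

Orientations are given as a unit quaternion [w, x, y, z].
In Python, from bench import ctrl gives the robot as it stands.
- The arm moves only by the tool send_rows, never from a script. Its arguments are lists of equal length, an entry for each row: "dr": the turn, a rotation vector about the tool's x, y, z in units of 6 degrees (1.0 is 6 degrees), a list of three; "xyz": the shift along the tool's x, y, z in cm, a list of three; "jaw": the opening in per cent of the stroke, from 0 (shut) to 100 (fully open). In form: {"dr": [[wx, wy, wz], ...], "xyz": [[dx, dy, dz], ...], "jaw": [jaw, ...]}. A call has exactly 8 rows; each row is the pose to reach, as a shift and turn from the pose commanded when the call began, along the tool's axes at that moment; what a row does not reach only later rows make up. A row lasts 1/8 s, in which the tool goes at most 62.5 mm and 10.7 degrees, less where a joint would pass 70% of its speed; a pose out of reach is approached as far as the arm can. A call with a gripper value outside its range is refused whole. The fingers move at their own pace and stop on an object; the grip force is fixed at half the most. Time passes only in rows, so rows that repeat a pose let the fingers close, or fill a call up. It gives the time, the measured TCP pose, the force, the opening and the grip force at its end, in the units of the state.
- ctrl.get_obs(): the state, without advancing time (a new reading comes with each control period).
- ctrl.camera(name): name is "scene" or "side" or "wrist"; returns the picture (420x560x3 uint8, red, green, blue); there is no depth.
- ctrl.calibration(name): a dict with "camera_matrix" (3x3 intrinsics, pixels), "world_from_camera" (4x4, takes a point from camera to world coordinates). Camera axes: x right, y up, looking along -z (the intrinsics and any distortion apply to the point x, -y, -z); pixel columns grow to the right and rows downward; lengths in m; the calibration is good to about 2 mm. A picture is of the moment at which its call begins: read the wrist's pose just before it. calibration takes no time and is no camera call; for the wrist camera it gives the pose at the moment of the call.
- ctrl.hand_in(): hands the job in; it is judged then, once.
The state is a dict: "time_s": time; "q": joint angles; "dq": joint speeds; "joint_efforts": joint torques, N m; "eef_pos": TCP position; "eef_rot": TCP orientation; "wrist_force": force on the tool from outside, world axes, zero at the start; "torque": the same for the moment, N m; "opening": opening from 0.0 (shut) to 1.0 (fully open); "grasp_force": force on a finger pad.
Only numpy, scipy, OpenCV 4.12 (cv2) and the standard library are available. Lean on these libraries where they do the work, as an engineer would, in place of code of your own. Each camera call takes 0.05 s, during which the arm holds its last target. There are 200 camera calls.

TASK

Get the examination desk ready for the next patient by switching on its three units with a fingertip, in this order: push in the green switch of the power unit, then the blue switch of the suction pump, then the yellow switch of the mirror warmer. Press each one gently, until it is fully in (it stays in), and do not push a later switch before the earlier one is in. Leave the red stop button alone, do not pick up or shift the units, leave everything else on the desk as it stands, and finish with the hand clear.

Things in the scene. Friction and masses are not known exactly. Their poses are not given: they have to be found in the camera images.
- power_unit: White box, 110 (x) x 150 (y) x 55 mm high, about 1.4 kg, standing loose on rubber feet. Origin at the centre of its underside, z up. On its top the round green switch at y = +40 mm and the red mushroom stop button at y = -40 mm (80 mm between their centres). The three units change places from run to run.
- suction_pump: Grey box, 150 (x) x 120 (y) x 80 mm high, about 1.8 kg, standing loose on rubber feet. Origin at the centre of its underside, z up. On its top the round blue switch at x = -35 mm and a clear jar with a white lid (56 mm across, rising 32 mm above the box's top) at x = +42 mm.
- mirror_warmer: Bare aluminium box, 120 (x) x 120 (y) x 45 mm high, about 1.1 kg, standing loose on rubber feet. Origin at the centre of its underside, z up. On its top the square yellow switch at y = -30 mm and a dark flat warming plate with a small mirror lying on it at y = +32 mm.
- green_top (a point): Centre of the top face of the green switch cap (round, 34 mm across) on the power unit. It moves with the cap; the cap starts about 15 to 16 mm proud of the box's top and is 6 mm proud when fully in. The cap sits on a rubber cushion that yields up to 4 mm (3.5 N per mm) under the finger and springs back, so it dips about 1 mm before the switch begins to move.
- green_switch (a joint): How far the green switch is pushed down, in m: near 0 at the start (off), 0.010 fully in against its stop. It needs about 4 N to move, has no return spring and stays where it is left; it counts as in from 0.0075. A push of more than 20 N is rough and harms it: once it is in, a finger that keeps going meets a hard stop.
- blue_top (a point): Centre of the top face of the blue switch cap (round, 34 mm across) on the suction pump. It moves with the cap; the cap starts about 15 to 16 mm proud of the box's top and is 6 mm proud when fully in. The cap sits on a rubber cushion that yields up to 4 mm (3.5 N per mm) under the finger and springs back, so it dips about 1 mm before the switch begins to move.
- blue_switch (a joint): How far the blue switch is pushed down, in m: near 0 at the start (off), 0.010 fully in against its stop. It needs about 4 N to move, has no return spring and stays where it is left; it counts as in from 0.0075. A push of more than 20 N is rough and harms it: once it is in, a finger that keeps going meets a hard stop.
- yellow_top (a point): Centre of the top face of the yellow switch cap (34 mm square) on the mirror warmer. It moves with the cap; the cap starts about 15 to 16 mm proud of the box's top and is 6 mm proud when fully in. The cap sits on a rubber cushion that yields up to 4 mm (3.5 N per mm) under the finger and springs back, so it dips about 1 mm before the switch begins to move.
- yellow_switch (a joint): How far the yellow switch is pushed down, in m: near 0 at the start (off), 0.010 fully in against its stop. It needs about 4 N to move, has no return spring and stays where it is left; it counts as in from 0.0075. A push of more than 20 N is rough and harms it: once it is in, a finger that keeps going meets a hard stop.
- red_top (a point): Top of the red mushroom stop button (38 mm across) on the power unit, 23 mm above the box's top.
- red_stop (a joint): How far the red stop button is pressed, in m: 0 untouched, 0.006 fully down (sprung, about 1 to 4 N). It must stay up.
- amber_a: Amber glass bottle with a white cap, 42 mm across, 95 mm tall, loose. Origin at the centre of its underside. A bystander: leave it where it stands.
- amber_b: A second amber glass bottle, the same size, loose. Origin at the centre of its underside. A bystander: leave it where it stands.
- steel_jar: Round steel jar with a lid, 76 mm across, 68 mm tall, loose. Origin at the centre of its underside. A bystander: leave it where it stands.
- thermometer: White hand-held thermometer lying flat, 45 x 150 x 22 mm, loose. Origin at the centre of its underside. A bystander: leave it where it stands.
- reagent: Small clear jar, 48 mm across, 85 mm tall, loose. Origin at the centre of its underside. A bystander: leave it where it stands.
- pen: Blue pen lying flat, 12 x 130 x 10 mm, loose. Origin at the centre of its underside. A bystander: leave it where it stands.

How it is judged:
By the outcome, as a careful person would: the job done as asked, in the order asked, and still so for the second after the job is handed in, with the robot touching nothing.
It also fails if it takes over 54 s, if anything falls off the work surface, if the arm or the gripper's body presses on something with over 40 N, if the wrist force passes 120 N, or if a joint passes its speed limit or range.

## Working session

There is one attempt and no reset: what is moved stays moved. The work goes in short steps, Python scripts to look and compute and a tool call to move; the robot and the scene stay as the last step left them, time stands still between calls to the robot, and variables do not carry over. Pictures are saved under pics/ and viewed, at most 10 in all, crops included, and the job is handed in when it is done.

Besides the shell and the picture viewer there is one more tool, called after "Emit:" as name(argument=value, ...) on one line, values as JSON. send_rows: Moves the arm, as the interface text tells. Its arguments: {"type":"object","properties":{"dr":{"type":"array","items":{"type":"array","items":{"type":"number"}}},"xyz":{"type":"array","items":{"type":"array","items":{"type":"number"}}},"jaw":{"type":"array","items":{"type":"number"}}},"required":["dr","xyz","jaw"]}

```bash
mkdir -p pics; cat > h.py <<'E'
import numpy as np, cv2
from bench import ctrl
def snap(n,f):
    K=ctrl.calibration(n); im=ctrl.camera(n); cv2.imwrite(f'pics/{f}.png',im[:,:,::-1]); np.savez(f'pics/{f}.npz',K=K['camera_matrix'],T=K['world_from_camera']); return im
def ray(f,u,v,z):
    d=np.load(f'pics/{f}.npz');K=d['K'];T=d['T']
    p=np.linalg.inv(K)@[u,v,1]; r=T[:3,:3]@[p[0],-p[1],-p[2]]; o=T[:3,3]
    return o+r*(z-o[2])/r[2]
def proj(f,P):
    d=np.load(f'pics/{f}.npz');K=d['K'];T=d['T']
    c=np.linalg.inv(T)@[*P,1]; p=K@[c[0],-c[1],-c[2]]; return p[:2]/p[2]
E
python3 - <<'E'
from h import *
for n in ['scene','wrist']: snap(n,n+'0')
o=ctrl.get_obs()
for k in ['time_s','eef_pos','eef_rot','wrist_force','opening']: print(k,o[k])
print(ctrl.tip_extent, ctrl.calibration('scene'), ctrl.calibration('wrist'))
E
```

```text
time_s 0.1
eef_pos [5.74540367e-01 1.17388995e-04 2.49473214e-01]
eef_rot [-6.59861934e-04  7.07094389e-01  7.07118734e-01 -4.31188577e-04]
wrist_force [0.04865904 0.51529609 0.62057809]
opening 0.9983267192740602
0.019 {'camera_matrix': array([[535.83514502,   0.        , 281.4201081 ],
       [  0.        , 535.83514502, 213.12714472],
       [  0.        ,   0.        ,   1.        ]]), 'world_from_camera': array([[ 0.18958893, -0.76157377,  0.6197269 ,  1.27944667],
       [ 0.98185548,  0.14961062, -0.11651811, -0.12965426],
       [-0.00398059,  0.6305728 ,  0.7761199 ,  1.05053919],
       [ 0.        ,  0.        ,  0.        ,  1.        ]])} {'camera_matrix': array([[349.79557076,   0.        , 272.50223339],
       [  0.        , 349.79557076, 204.41166517],
       [  0.        ,   0.        ,   1.        ]]), 'world_from_camera': array([[ 9.99997372e-01, -2.60767133e-04,  2.27784234e-03,
         5.74264058e-01],
       [-3.54353208e-04,  9.63994253e-01,  2.65922836e-01,
         6.80052574e-02],
       [-2.26517086e-03, -2.65922944e-01,  9.63991627e-01,
         3.72195657e-01],
       [ 0.00000000e+00,  0.00000000e+00,  0.00000000e+00,
         1.00000000e+00]])}
```

View pics/scene0.png

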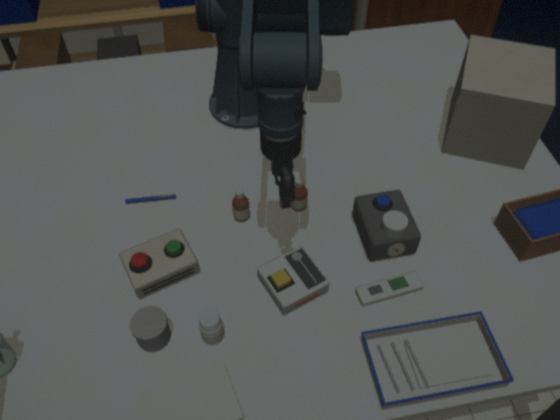

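View pics/wrist0.png

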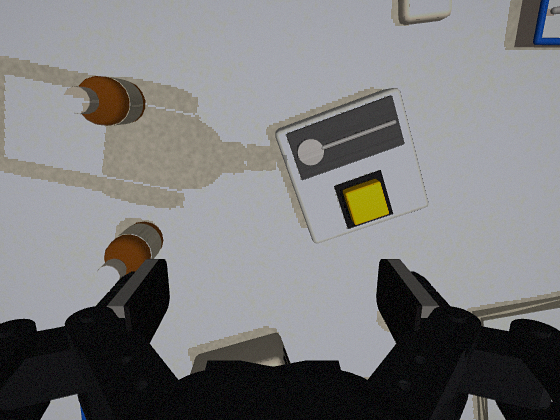

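```bash
python3 - <<'E'
from h import *
for n,u,v,z in [('green',174,246,.0705),('red',139,261,.078),('blue',383,201,.0955),('lid',396,222,.112),('yellow',282,278,.0605)]:
    print(n, ray('scene0',u,v,z))
print('yw',ray('wrist0',368,202,.0605))
im=cv2.imread('pics/scene0.png')
a=[cv2.resize(im[y:y+75,x:x+90],None,fx=4,fy=4,interpolation=3) for x,y in [(110,225),(340,175)]]
cv2.imwrite('pics/c.png',np.hstack(a))
E
```

```text
green [ 0.54380628 -0.23740369  0.0705    ]
red [ 0.57515956 -0.31426236  0.078     ]
blue [0.52676218 0.25360894 0.0955    ]
lid [0.60412955 0.25652446 0.112     ]
yellow [ 0.66702815 -0.01413451  0.0605    ]
yw [ 0.66148328 -0.01560913  0.0605    ]
```

View pics/c.png

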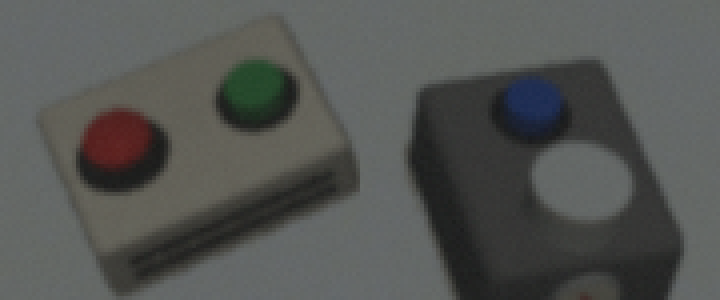

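Emit:
send_rows(dr=[[0,0,0],[0,0,0],[0,0,0],[0,0,0],[0,0,0],[0,0,0],[0,0,0],[0,0,0]], xyz=[[-4,-0.5,0],[-8,-1,0],[-12,-1.6,0],[-16,-2.2,0],[-20,-2.6,0],[-23.7,-3.1,0],[-23.7,-3.1,0],[-23.7,-3.1,0]], jaw=[0,0,0,0,0,0,0,0])

```text
time_s: 1.1
eef_pos: [0.5438, -0.2365, 0.2498]
eef_rot: [-0.001, 0.707, 0.707, 0.0]
wrist_force: [0.1, -0.8, 0.5]
opening: 0.001
grasp_force: 0.0
```

```bash
python3 - <<'E'
from h import *
snap('wrist','w1'); print(ctrl.get_obs()['eef_pos'],ctrl.get_obs()['wrist_force'],proj('w1',[.544,-.2374,.0705]))
E
```

```text
[ 0.54393147 -0.236106    0.24991214] [ 0.06022248 -0.27620244  0.30999411] [273.70375698 188.68487501]
```

View pics/w1.png

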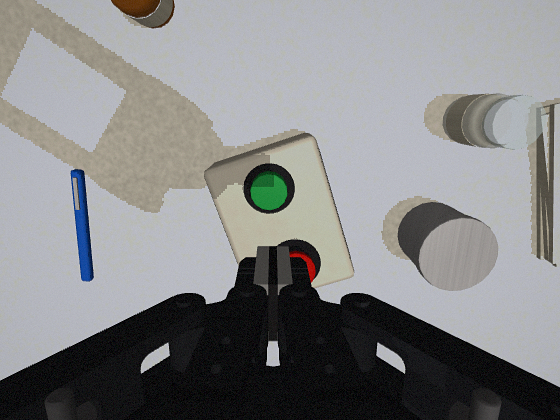

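The green cap is at (269,190) in the wrist picture, against a prediction of (274,189). That is about 4 mm, so I shift slightly and go down.

Emit:
send_rows(dr=[[0,0,0],[0,0,0],[0,0,0],[0,0,0],[0,0,0],[0,0,0],[0,0,0],[0,0,0]], xyz=[[-0.1,-0.2,2.5],[-0.1,-0.2,5],[-0.1,-0.2,7.5],[-0.1,-0.2,10],[-0.1,-0.2,12],[-0.1,-0.2,13.5],[-0.1,-0.2,14.5],[-0.1,-0.2,14.5]], jaw=[0,0,0,0,0,0,0,0])

```text
time_s: 2.15
eef_pos: [0.5418, -0.2378, 0.1047]
eef_rot: [-0.001, 0.707, 0.707, -0.0]
wrist_force: [1.2, 0.2, 1.1]
opening: -0.003
grasp_force: 0.0
```

```bash
python3 - <<'E'
from h import *
im=snap('wrist','w2'); cv2.imwrite('pics/w2c.png',cv2.resize(im[120:340,180:400,::-1],None,fx=2,fy=2)); print(ctrl.get_obs()['eef_pos'],ctrl.get_obs()['wrist_force'])
E
```

```text
[ 0.54218661 -0.23808702  0.10546848] [-0.67968636 -0.23541006  0.71539134]
```

View pics/w2c.png

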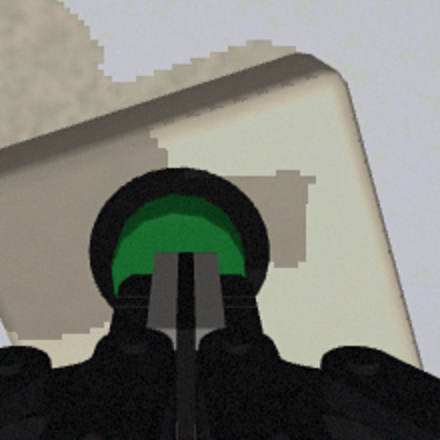

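The closed fingertips are over the green cap: cap centre at about (180,275) in the crop, fingers at x about 186. Next I press slowly.

Emit:
send_rows(dr=[[0,0,0],[0,0,0],[0,0,0],[0,0,0],[0,0,0],[0,0,0],[0,0,0],[0,0,0]], xyz=[[0,-0.1,0.6],[0,-0.1,1.1],[0,-0.1,1.3],[0,-0.1,1.45],[0,-0.1,1.6],[0,-0.1,1.75],[0,-0.1,1.9],[0,-0.1,2.0]], jaw=[0,0,0,0,0,0,0,0])

```text
time_s: 3.2
eef_pos: [0.5411, -0.2381, 0.0855]
eef_rot: [0.0, 0.707, 0.707, 0.0]
wrist_force: [-1.1, 1.0, 3.7]
opening: 0.001
grasp_force: 1.6
```

Emit:
send_rows(dr=[[0,0,0],[0,0,0],[0,0,0],[0,0,0],[0,0,0],[0,0,0],[0,0,0],[0,0,0]], xyz=[[0,0,0.1],[0,0,0.2],[0,0,0.3],[0,0,0.4],[0,0,0.5],[0,0,0.55],[0,0,0.6],[0,0,0.6]], jaw=[0,0,0,0,0,0,0,0])

```text
time_s: 4.2
eef_pos: [0.5411, -0.238, 0.0793]
eef_rot: [0.0, 0.707, 0.707, 0.0]
wrist_force: [0.3, -0.0, 2.5]
opening: -0.003
grasp_force: 1.5
```

Emit:
send_rows(dr=[[0,0,0],[0,0,0],[0,0,0],[0,0,0],[0,0,0],[0,0,0],[0,0,0],[0,0,0]], xyz=[[0,0,0.03],[0,0,0.06],[0,0,0.09],[0,0,0.12],[0,0,0.15],[0,0,0.15],[0,0,0.15],[0,0,0.15]], jaw=[0,0,0,0,0,0,0,0])

```text
time_s: 5.2
eef_pos: [0.5411, -0.238, 0.0782]
eef_rot: [0.0, 0.707, 0.707, 0.0]
wrist_force: [-1.5, 1.0, 6.7]
opening: 0.004
grasp_force: 3.2
```

Emit:
send_rows(dr=[[0,0,0],[0,0,0],[0,0,0],[0,0,0],[0,0,0],[0,0,0],[0,0,0],[0,0,0]], xyz=[[0,0,0.02],[0,0,0.04],[0,0,0.06],[0,0,0.08],[0,0,0.08],[0,0,0.08],[0,0,0.08],[0,0,0.08]], jaw=[0,0,0,0,0,0,0,0])

```text
time_s: 6.2
eef_pos: [0.5412, -0.2381, 0.0776]
eef_rot: [0.0, 0.707, 0.707, 0.0]
wrist_force: [-1.8, 0.1, 8.8]
opening: -0.002
grasp_force: 4.1
```

```bash
python3 - <<'E'
from h import *
for i in range(4):
    ctrl.camera('side'); o=ctrl.get_obs(); print(o['eef_pos'],o['wrist_force'])
E
```

```text
[ 0.54113944 -0.23804112  0.07759873] [-1.26497336  2.03297141  8.37165087]
[ 0.54116454 -0.23806911  0.07762848] [-1.66979034  1.50482928  8.03547415]
[ 0.54115023 -0.23809389  0.07763609] [-1.75409934  1.45397427  8.20526236]
[ 0.54113478 -0.2380542   0.0776003 ] [-1.34950061  1.37548455  8.34018484]
```

Green is in: the force climbed to 8.3 N at the expected stop height. Now I lift and cross to blue.

Emit:
send_rows(dr=[[0,0,0],[0,0,0],[0,0,0],[0,0,0],[0,0,0],[0,0,0],[0,0,0],[0,0,0]], xyz=[[0,0,-1],[0,0,-4],[0,0,-8],[0,0,-12],[0,0,-15],[2,0,-17],[6,0,-17.3],[10,0,-17.3]], jaw=[0,0,0,0,0,0,0,0])

```text
time_s: 7.4
eef_pos: [0.5404, -0.1358, 0.2498]
eef_rot: [-0.001, 0.707, 0.707, 0.0]
wrist_force: [0.2, 0.5, -0.9]
opening: -0.008
grasp_force: 0.0
```

Emit:
send_rows(dr=[[0,0,0],[0,0,0],[0,0,0],[0,0,0],[0,0,0],[0,0,0],[0,0,0],[0,0,0]], xyz=[[5,-0.2,0],[10,-0.4,0],[15,-0.6,0],[20,-0.8,0],[25,-1,0],[30,-1.2,0],[35,-1.4,0],[39.1,-1.7,0]], jaw=[0,0,0,0,0,0,0,0])

```text
time_s: 8.4
eef_pos: [0.522, 0.2558, 0.2491]
eef_rot: [-0.001, 0.707, 0.708, -0.001]
wrist_force: [0.6, -0.8, -0.6]
opening: 0.003
grasp_force: 0.0
```

Emit:
send_rows(dr=[[0,0,0],[0,0,0],[0,0,0],[0,0,0],[0,0,0],[0,0,0],[0,0,0],[0,0,0]], xyz=[[0,0,1],[0,0,2],[0,0,3],[0,0,4],[0,0,5],[0,0,5],[0,0,5],[0,0,5]], jaw=[0,0,0,0,0,0,0,0])

```text
time_s: 9.4
eef_pos: [0.5244, 0.2531, 0.2006]
eef_rot: [0.0, 0.707, 0.707, 0.0]
wrist_force: [-0.1, -0.9, 0.3]
opening: 0.001
grasp_force: 0.0
```

```bash
python3 - <<'E'
from h import *
snap('wrist','w3'); print(ctrl.get_obs()['eef_pos'],proj('w3',[.527,.2536,.0955]))
E
```

```text
[0.5243076  0.25310083 0.20053628] [277.19081282 210.86561782]
```

View pics/w3.png

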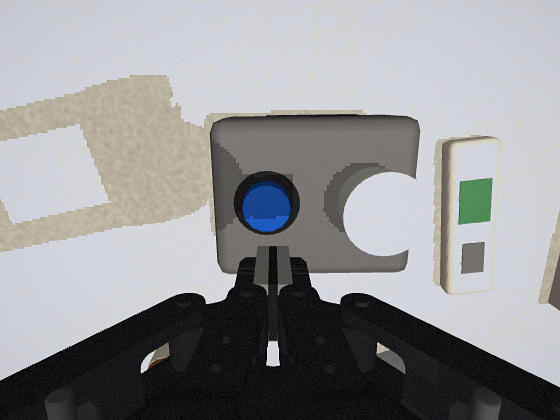

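Blue cap centre is at (267,207), 5 px left of the tool's column (272), so I correct by 3 mm. Then down and press.

Emit:
send_rows(dr=[[0,0,0],[0,0,0],[0,0,0],[0,0,0],[0,0,0],[0,0,0],[0,0,0],[0,0,0]], xyz=[[0.1,-0.3,2],[0.1,-0.3,4],[0.1,-0.3,6],[0.1,-0.3,7.2],[0.1,-0.3,7.8],[0.1,-0.3,8.1],[0.1,-0.3,8.25],[0.1,-0.3,8.25]], jaw=[0,0,0,0,0,0,0,0])

```text
time_s: 10.45
eef_pos: [0.5213, 0.2541, 0.1179]
eef_rot: [0.0, 0.707, 0.707, 0.0]
wrist_force: [0.5, -0.9, 1.2]
opening: -0.001
grasp_force: 0.0
```

Emit:
send_rows(dr=[[0,0,0],[0,0,0],[0,0,0],[0,0,0],[0,0,0],[0,0,0],[0,0,0],[0,0,0]], xyz=[[0,0,0.15],[0,0,0.3],[0,0,0.45],[0,0,0.6],[0,0,0.75],[0,0,0.9],[0,0,1.0],[0,0,1.1]], jaw=[0,0,0,0,0,0,0,0])

```text
time_s: 11.45
eef_pos: [0.5211, 0.254, 0.1065]
eef_rot: [0.0, 0.707, 0.707, 0.0]
wrist_force: [-0.3, 0.4, 3.3]
opening: 0.004
grasp_force: 1.6
```

Emit:
send_rows(dr=[[0,0,0],[0,0,0],[0,0,0],[0,0,0],[0,0,0],[0,0,0],[0,0,0],[0,0,0]], xyz=[[0,0,0.05],[0,0,0.1],[0,0,0.15],[0,0,0.2],[0,0,0.25],[0,0,0.3],[0,0,0.35],[0,0,0.35]], jaw=[0,0,0,0,0,0,0,0])

```text
time_s: 12.45
eef_pos: [0.5211, 0.2541, 0.1033]
eef_rot: [0.0, 0.707, 0.707, 0.0]
wrist_force: [-1.3, -0.6, 6.1]
opening: 0.001
grasp_force: 3.0
```

Emit:
send_rows(dr=[[0,0,0],[0,0,0],[0,0,0],[0,0,0],[0,0,0],[0,0,0],[0,0,0],[0,0,0]], xyz=[[0,0,0.02],[0,0,0.04],[0,0,0.06],[0,0,0.08],[0,0,0.08],[0,0,0.08],[0,0,0.08],[0,0,0.08]], jaw=[0,0,0,0,0,0,0,0])

```text
time_s: 13.45
eef_pos: [0.5211, 0.254, 0.1028]
eef_rot: [0.0, 0.707, 0.707, 0.0]
wrist_force: [-2.4, -0.5, 7.0]
opening: -0.003
grasp_force: 3.8
```

Blue is in, by the same signature (about 7 to 8 N at the stop height). Next is yellow.

Emit:
send_rows(dr=[[0,0,0],[0,0,0],[0,0,0],[0,0,0],[0,0,0],[0,0,0],[0,0,0],[0,0,0]], xyz=[[0,0,-1],[0,0,-4],[0,0,-7.5],[0,0,-9.8],[-3,1.5,-9.8],[-7,3.7,-9.8],[-11,5.8,-9.8],[-15,7.9,-9.8]], jaw=[0,0,0,0,0,0,0,0])

```text
time_s: 14.45
eef_pos: [0.6002, 0.1028, 0.2001]
eef_rot: [-0.0, 0.707, 0.707, -0.0]
wrist_force: [0.4, -0.5, 0.6]
opening: -0.001
grasp_force: 0.0
```

Emit:
send_rows(dr=[[0,0,0],[0,0,0],[0,0,0],[0,0,0],[0,0,0],[0,0,0],[0,0,0],[0,0,0]], xyz=[[-4,2.1,0],[-8,4.2,0],[-11.9,6.2,0],[-11.9,6.2,1],[-11.9,6.2,2],[-11.9,6.2,3],[-11.9,6.2,3],[-11.9,6.2,3]], jaw=[0,0,0,0,0,0,0,0])

```text
time_s: 15.45
eef_pos: [0.662, -0.0143, 0.1704]
eef_rot: [0.0, 0.707, 0.707, 0.0]
wrist_force: [1.1, -0.2, 0.4]
opening: 0.001
grasp_force: 0.0
```

```bash
python3 - <<'E'
from h import *
snap('wrist','w4'); print(ctrl.get_obs()['eef_pos'],proj('w4',[.6625,-.015,.0605]))
E
```

```text
[ 0.66222679 -0.014494    0.17074082] [274.09571401 210.50985499]
```

View pics/w4.png

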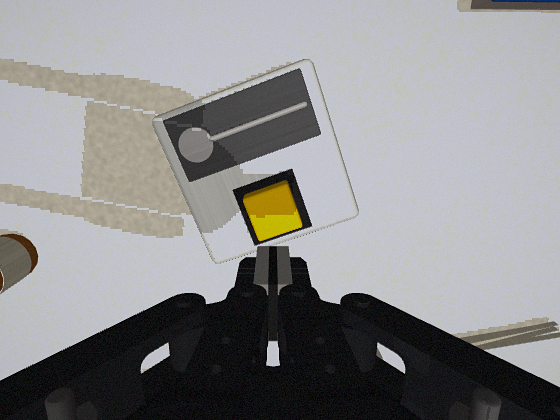

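The yellow cap centre is at (273,212), on the tool's column and within 1 mm of the prediction. Pressing.

Emit:
send_rows(dr=[[0,0,0],[0,0,0],[0,0,0],[0,0,0],[0,0,0],[0,0,0],[0,0,0],[0,0,0]], xyz=[[0,0,2],[0,0,4],[0,0,6],[0,0,7.7],[0,0,8.3],[0,0,8.6],[0,0,8.75],[0,0,8.75]], jaw=[0,0,0,0,0,0,0,0])

```text
time_s: 16.5
eef_pos: [0.6624, -0.0151, 0.0834]
eef_rot: [0.0, 0.707, 0.707, 0.0]
wrist_force: [0.0, 0.4, -0.3]
opening: 0.001
grasp_force: 0.0
```

Emit:
send_rows(dr=[[0,0,0],[0,0,0],[0,0,0],[0,0,0],[0,0,0],[0,0,0],[0,0,0],[0,0,0]], xyz=[[0,0,0.15],[0,0,0.3],[0,0,0.45],[0,0,0.6],[0,0,0.75],[0,0,0.9],[0,0,1.0],[0,0,1.1]], jaw=[0,0,0,0,0,0,0,0])

```text
time_s: 17.5
eef_pos: [0.6621, -0.015, 0.0717]
eef_rot: [0.0, 0.707, 0.707, 0.0]
wrist_force: [-1.6, 0.3, 2.3]
opening: 0.004
grasp_force: 1.6
```

Emit:
send_rows(dr=[[0,0,0],[0,0,0],[0,0,0],[0,0,0],[0,0,0],[0,0,0],[0,0,0],[0,0,0]], xyz=[[0,0,0.05],[0,0,0.1],[0,0,0.15],[0,0,0.2],[0,0,0.25],[0,0,0.3],[0,0,0.35],[0,0,0.35]], jaw=[0,0,0,0,0,0,0,0])

```text
time_s: 18.5
eef_pos: [0.6621, -0.015, 0.0685]
eef_rot: [0.0, 0.707, 0.707, 0.0]
wrist_force: [-1.9, -0.2, 4.9]
opening: 0.003
grasp_force: 2.7
```

Emit:
send_rows(dr=[[0,0,0],[0,0,0],[0,0,0],[0,0,0],[0,0,0],[0,0,0],[0,0,0],[0,0,0]], xyz=[[0,0,0.02],[0,0,0.04],[0,0,0.06],[0,0,0.08],[0,0,0.08],[0,0,0.08],[0,0,0.08],[0,0,0.08]], jaw=[0,0,0,0,0,0,0,0])

```text
time_s: 19.5
eef_pos: [0.6622, -0.015, 0.068]
eef_rot: [0.0, 0.707, 0.707, 0.0]
wrist_force: [-1.4, 0.7, 6.4]
opening: -0.001
grasp_force: 3.5
```

Emit:
send_rows(dr=[[0,0,0],[0,0,0],[0,0,0],[0,0,0],[0,0,0],[0,0,0],[0,0,0],[0,0,0]], xyz=[[0,0,-1],[0,0,-4],[0,0,-8],[0,0,-12],[0,0,-16],[0,0,-19],[0,0,-20],[0,0,-20]], jaw=[0,0,0,0,0,0,0,0])

```text
time_s: 20.5
eef_pos: [0.6619, -0.015, 0.2672]
eef_rot: [0.0, 0.707, 0.707, -0.0]
wrist_force: [0.1, -0.6, -1.4]
opening: -0.0
grasp_force: 0.0
```

```bash
python3 - <<'E'
from h import *
im=snap('scene','s1')[:,:,::-1]; old=cv2.imread('pics/scene0.png')
r=[np.hstack([cv2.resize(a[y:y+70,x:x+85],None,fx=3,fy=3,interpolation=3) for x,y in [(115,225),(345,180),(250,240)]]) for a in (old,im)]
cv2.imwrite('pics/s1c.png',cv2.convertScaleAbs(np.vstack(r),alpha=1.6))
E
```

```text
(no output)
```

View pics/s1c.png

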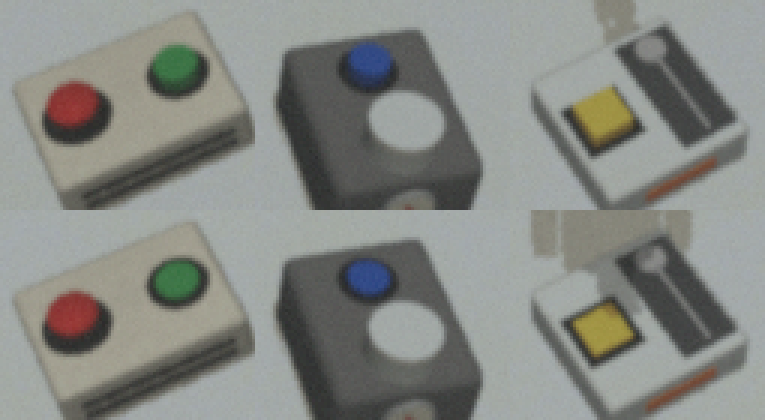

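All three caps sit low in the bottom row compared with the top, the red button is still up, and the units have not moved.

```bash
python3 -c "
from bench import ctrl
print(ctrl.hand_in())"
```

```text
the job is handed in; nothing more can be done
None
```

I pushed in the green, blue and yellow switches in that order, with readings up to about 9 N; the last picture shows all three caps in, the red stop button still up, the units unmoved and the hand clear, and I handed the job in at about 20.5 s.

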